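# Fit cup and beater to the bench paint mixer

## Robot

A 6-joint arm with a two-finger parallel gripper is mounted at the origin on a cart in front of the work surface, level with it; the furniture and walls round the work are solid. World frame = base frame: x ahead of the robot, y to its left, z up, the work surface at z = 0. Lengths are in m, angles in rad, forces in N, time in s.
With the tool pointing down it reaches from about 0.35 to 0.775 m from the base axis. Payload 5.5 kg.
Tool frame: the origin (TCP) lies at the very end of the fingers, on their centre line; the grasp point (between the pads) lies tcp_to_grasp behind it (tcp_to_grasp is the distance from the TCP to the grasp point, in m); z points along the fingers, x is the direction in which the jaws open and shut, and the axes are right-handed (so a half turn about z gives the same grasp; the last joint's range is limited). The gripper opens to 85 mm and grips with 20 to 120 N. Pads are 22 mm wide; open, the fingers measure 114 mm over their backs; the gripper's body (76 mm by 85 mm) begins 54 mm behind the grasp point. The pads swing forward as they close: fully open they stand 13 mm farther back than shut.
Start: joints at [-1.458, 0.313, 0.046, 1.304, 0, 1.431], TCP at [0.144, -0.557, 0.231] pointing down, gripper open.
Joint ranges: [-2.76, 2.76], [-0.86, 1.69], [-1.03, 1.26], [-2.2, 2.34], [-1.47, 1.5], [-3.14, 3.14]. Speed limits (rad/s): [2.57, 2.57, 3.14, 3.14, 3.14, 3.14].

## Interface

Orientations are given as a 3x3 rotation matrix whose columns are the frame's x, y, z axes.
In Python, from plant import observe, read_camera, close_job, tcp_to_grasp gives the robot as it stands.
- The arm moves only by the tool jog_arm, never from a script. Its argument "rows" is a list that holds one entry, the list of rows, each a list of 4 numbers: the shift along the tool's x, y, z in mm, then the turn about the tool's z in degrees. A call has 1 to 12 rows; each row is the pose to reach, as a shift and turn from the pose commanded when the call began, along the tool's axes at that moment; what a row does not reach only later rows make up. A row lasts 1/8 s, in which the tool goes at most 62.5 mm and 10.7 degrees, less where a joint would pass 70% of its speed; a pose out of reach is approached as far as the arm can. A call with a gripper value outside its range is refused whole. "claw" is the finger opening in mm, from 0 to 85.4, set as the call begins (left out, the last holds). The fingers move at their own pace and stop on an object; "squeeze" is the grip in N (left out, the last holds). Time passes only in rows, so rows that repeat a pose let the fingers close. It gives the time, the measured TCP pose, the force and the opening at its end, in the units of the state.
- observe(): the state, without advancing time (a new reading comes with each control period).
- read_camera(name): name is "scene" or "top"; returns a dict with "pixels" (480x640x3 uint8, red, green, blue), "depth" (480x640 float32, m along the optical axis (not along the pixel's ray), 0 where there is no reading), "vertical_fov" (degrees; the focal length in pixels is half the picture's height over the tangent of half this angle, whatever the lens; pixels are square), "cx", "cy" (the principal point, pixels), "R" (3x3) and "t" (3): a world point X has camera coordinates R X + t. Camera axes: x right, y down, z forward; pixel columns grow to the right and rows downward; lengths in m; the calibration is good to about 2 mm. A picture is of the moment at which its call begins.
- close_job(): hands the job in, once; it reports no verdict.
The state is a dict: "time_s": time; "joints": joint angles; "joint_velocities": joint speeds; "tau": joint torques, N m; "position": TCP position; "ee_rot": TCP orientation; "wrist_force": force on the tool from outside, world axes, zero at the start; "torque": the same for the moment, N m; "gripper_width": opening from 0.0 (shut) to 1.0 (fully open).
Only numpy, scipy, OpenCV 4.12 (cv2) and the standard library are available. Lean on these libraries where they do the work, as an engineer would, in place of code of your own. Each camera call takes 0.05 s, during which the arm holds its last target. There are 200 camera calls.

## Task

Get the bench paint mixer ready to run: first stand the yellow mixing cup upright in the mixer's round well, over the drive shaft, and let go of it. Then set the beater on the shaft, turn it until its splines mesh, slide it all the way home against the red spring plunger, and finish while still gripping the beater and pressing it fully home (do not let go). Leave everything else on the table where it is.

Things in the scene. Friction and masses are not known exactly. Their poses are not given: they have to be found in the camera images.
- mixer: Fixed bench mixer, origin under its well's axis, turned by this yaw: low blue box 124 x 124 mm, top 30 mm above the table. On it an aluminium ring wall, the well: 64 mm inside, 76 mm outside diameter, floor 30 mm and rim 55 mm above the table. A grey pod with a black dial (60 x 110 mm, 60 mm high, dial to 70 mm) begins 58 mm from the origin on the mixer's +x side.
- well_floor (a point): Centre of the floor of the mixer's round well, 30 mm above the table; z up. The drive shaft rises here.
- shaft_top (a point): Centre of the top end of the upright steel drive shaft, 62 mm above the well's floor. 10 mm core with four round ribs, each 5.5 mm wide, rounded at the top, toward this point's +x, +y, -x and -y (20.5 mm across the tips). z up. The shaft may stand at any angle and resists turning (0.6 N m).
- plunger (a joint): Red spring plunger, 6 mm diameter, standing 6 mm out of the shaft's top end. Value in m: 0 fully out, 0.006 pushed in flush with the shaft's top. It takes 6 N to start and 10 N fully in, springs back when released, and is stronger than the beater's weight.
- cup_center (a point): Centre, half-way up, of the yellow mixing cup (loose, about 80 g, upright): 60 mm outside diameter, 60 mm high, wall 2.5 mm, open top; z up. A tube in the middle of its 4 mm floor, 25.5 mm inside and 30 mm outside diameter, open below, reaches 30 mm above the underside; the shaft passes through it. Seated on the well's floor, its rim stands 35 mm above the well's rim.
- beater_grip (a point): Centre of the beater's flat red grip: 34 mm along this point's x, 14 mm along y, 28 mm along z (up). The beater (loose, about 120 g, 95 mm high) starts standing on its foot ring, 81 mm below this point. Below the grip: a 12 mm stem, a white hub of 29 mm diameter, and four wires to the foot ring (46 mm outside, 39 mm inside), which goes into the cup round its tube.
- beater_mouth (a point): Centre of the hub's open mouth, 53 mm below the grip's centre. Socket 23.5 mm bore, 24 mm deep, with four round keys 5.5 mm wide at 45 degrees between this point's x and y. It meshes (about 9 degrees of play) with x along shaft_top's x or y, either way. The ceiling meets the plunger after 18 mm of sliding; 6 mm more is fully home, mouth 24 mm below shaft_top.
- paint_can: Bystander, loose: round white and green paint tin; leave it where it is. 103 mm across, 120 mm high, origin at the centre of the underside.
- cork_block: Bystander, loose: brown cork sanding block; leave it where it is. 40 x 70 x 24 mm, origin at the centre of the underside.
- rubber_pad: Bystander, loose: grey putty rubber; leave it where it is. 26 x 42 x 12 mm, origin at the centre of the underside.
- blue_tube: Bystander, loose: blue and silver paint tube; leave it where it is. 59 x 190 x 36 mm, origin at the centre of the underside.
- flat_wood_brush: Bystander, loose: flat brush with a wooden handle; leave it where it is. 15 x 209 x 18 mm, long along y, origin at the centre of the underside.
Not all that is in view belongs to the job. What is meant by the part that bears beater_grip is not purple, and is the smaller of those in its own colour.

How it is judged:
By the outcome, as a careful person would: the job done as asked, in the order asked, and still so for the second after the job is handed in, while the arm keeps its last pose, push and grip.
It also fails if it takes over 48 s, if anything falls off the work surface, if the arm or the gripper's body presses on something with over 40 N, if the wrist force passes 120 N, or if a joint passes its speed limit or range.

## Working session

There is one attempt and no reset: what is moved stays moved. The work goes in short steps, Python scripts to look and compute and a tool call to move; the robot and the scene stay as the last step left them, time stands still between calls to the robot, and variables do not carry over. Pictures are saved under pics/ and viewed, about 8 in all and at most 12, crops included, and the job is handed in when it is done.

Besides the shell and the picture viewer there is one more tool, called in YAML: its name, and indented under it one key for each argument. jog_arm: Moves the arm, as the interface text tells. Its arguments: {"type":"object","properties":{"rows":{"type":"array"},"claw":{"type":"number"},"squeeze":{"type":"number"}},"required":["rows"]}

```bash
mkdir -p pics; ls
cat > h.py <<'E'
import numpy as np, cv2
from plant import observe, read_camera, close_job, tcp_to_grasp
def cam(n):
    c=read_camera(n); c['f']=240/np.tan(np.radians(c['vertical_fov'])/2); c['R']=np.array(c['R']);c['t']=np.array(c['t']); return c
def save(c,name): cv2.imwrite('pics/'+name,cv2.cvtColor(c['pixels'],cv2.COLOR_RGB2BGR))
def cloud(c):
    v,u=np.mgrid[:480,:640]; d=c['depth']
    P=np.stack([(u-c['cx'])/c['f']*d,(v-c['cy'])/c['f']*d,d],-1)
    return (P-c['t'])@c['R']
def ray(c,u,v,z):
    r=c['R'].T@np.array([(u-c['cx'])/c['f'],(v-c['cy'])/c['f'],1]); o=-c['R'].T@c['t']
    return o+r*(z-o[2])/r[2]
def proj(c,X):
    p=c['R']@np.array(X)+c['t']; return c['f']*p[:2]/p[2]+[c['cx'],c['cy']]
E
python3 - <<'E'
from h import *
for n in ('scene','top'):
    c=cam(n); save(c,n+'1.png'); print(n,c['f'],c['cx'],c['cy'],-c['R'].T@c['t'],c['R'][2], (c['depth']>0).mean())
s=observe(); print(tcp_to_grasp,s['time_s'],s['position'],s['ee_rot'],s['wrist_force'],s['gripper_width'])
E
```

```text
pics
scene 556.3479221531218 323.54950129542743 236.18297063976055 [-0.09195063  0.28613333  0.84800372] [ 0.59287466 -0.31408078 -0.74152067] 0.99607421875
top 538.459434849088 323.6974257525102 245.55394222865147 [ 0.41348662 -0.04048163  1.1799335 ] [ 0.08876973 -0.00694487 -0.99602796] 0.9961067708333333
0.0187 0.1 [ 0.14374127 -0.55625646  0.23047195] [[ 2.50127245e-01 -9.68212950e-01 -2.12623234e-04]
 [-9.68211492e-01 -2.50127241e-01  1.69417505e-03]
 [-1.69350509e-03 -2.17895079e-04 -9.99998542e-01]] [-0.49018198  0.16513131 -0.08777341] 0.9972547898361268
```

View pics/scene1.png

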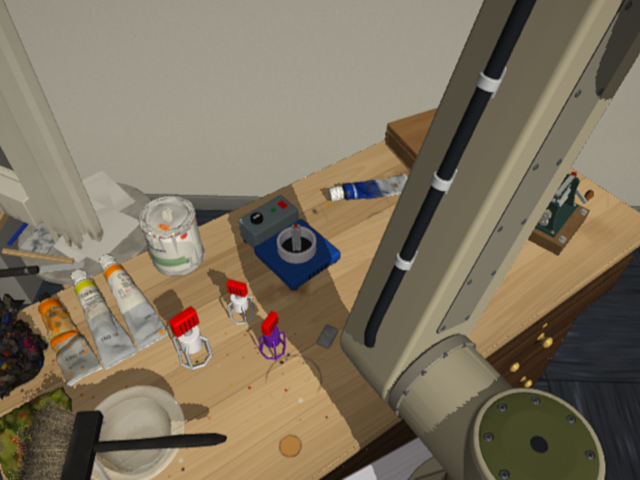

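View pics/top1.png

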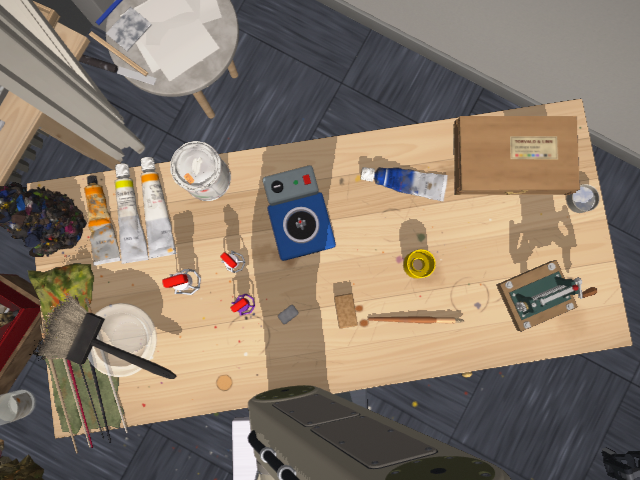

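Scene view: two white beaters with red grips, at scene (187,322)/top (177,281) and scene (237,288)/top (230,260), and a purple one at scene (270,322)/top (243,303). The white one at top (230,260) looks like the smaller of its colour, so it is the one described. The cup is at top (420,264) and the mixer at top (300,225). Next I measure and confirm in a crop.

Run:
```python
from h import *
cs={n:cam(n) for n in('scene','top')}
for n,c in cs.items():
    P=cloud(c); hsv=cv2.cvtColor(c['pixels'],cv2.COLOR_RGB2HSV); H,S,V=[hsv[...,i].astype(int) for i in range(3)]
    ms={'red':((H<6)|(H>174))&(S>180)&(V>90),'yel':(H>22)&(H<33)&(S>170)&(V>80),'blue':(H>104)&(H<122)&(S>170)&(V>60)}
    for k,m in ms.items():
        l,L,st,ce=cv2.connectedComponentsWithStats(m.astype(np.uint8))
        for i in range(1,l):
            if st[i,4]>60:
                q=P[L==i]; q=q[(q[:,0]>.3)&(q[:,0]<.85)]
                if len(q)<30: continue
                zt=np.percentile(q[:,2],97); t=q[q[:,2]>zt-.006]
                uv=np.argwhere((L==i)&(P[...,2]>zt-.006))[:,::-1].astype(np.float32)
                # footprint of top face in world
                r=cv2.minAreaRect((t[:,:2]*1000).astype(np.float32))
                print(n,k,ce[i].round(),st[i,4],'zt %.3f'%zt,'topmean',t.mean(0).round(4),'rect',np.round(r[0],1),np.round(r[1],1),round(r[2],1))
def crop(c,u,v,w,h,s): return cv2.resize(c['pixels'][v:v+h,u:u+w],None,fx=s,fy=s,interpolation=cv2.INTER_CUBIC)
a=crop(cs['top'],150,230,130,100,3); b=crop(cs['scene'],150,265,130,100,3)
a2=crop(cs['top'],260,165,80,100,3); b2=crop(cs['scene'],235,190,110,100,3)
im=np.zeros((600,800,3),np.uint8); im[:300,:390]=a; im[:300,400:790]=b; im[300:,:240]=a2; im[300:,400:730]=b2
cv2.imwrite('pics/crop1.png',im[...,::-1])
```

```text
scene red [236. 288.] 268 zt 0.096 topmean [0.4837 0.1495 0.0933] rect [484.  149.5] [33.3 14.5] 43.1
scene red [184. 321.] 543 zt 0.122 topmean [0.4436 0.2527 0.1199] rect [444.6 252.2] [19.6 42.2] 13.2
scene red [269. 323.] 267 zt 0.096 topmean [0.3921 0.1294 0.0933] rect [392.9 128.9] [14.2 34.3] 30.8
scene yel [ 83. 285.] 110 zt 0.037 topmean [0.6597 0.3862 0.0338] rect [658.8 386.7] [15.7 26. ] 10.8
scene yel [ 55. 396.] 67 zt 0.016 topmean [0.4717 0.4765 0.013 ] rect [472.3 475.2] [14.  17.5] 37.0
scene yel [  9. 456.] 210 zt 0.023 topmean [0.434  0.5531 0.0215] rect [434.4 553.8] [10.8  3.3] 37.2
scene blue [363. 190.] 194 zt 0.025 topmean [ 0.6582 -0.1962  0.022 ] rect [ 657.3 -196.7] [13.7 39.1] 66.4
scene blue [349. 190.] 87 zt 0.037 topmean [ 0.6604 -0.1722  0.0341] rect [ 660.6 -173.2] [15.  19.2] 60.9
scene blue [297. 259.] 1732 zt 0.032 topmean [0.5395 0.0103 0.029 ] rect [555.6   2.4] [121.9 120.8] 12.8
top red [228. 260.] 113 zt 0.099 topmean [0.4875 0.1467 0.0952] rect [487.6 146.7] [31.6 11.9] 43.8
top red [175. 281.] 221 zt 0.125 topmean [0.4476 0.2469 0.1288] rect
[... 163 characters left out ...]
.449 topmean [ 0.3469  0.8901 -0.4522] rect [349.2 888.4] [ 10.5 113.8] 55.5
top yel [124. 184.] 101 zt 0.039 topmean [0.661  0.3826 0.0358] rect [661.6 381.4] [12.5 27.9] 3.6
top yel [420. 264.] 631 zt 0.063 topmean [ 0.4697 -0.2415  0.0951] rect [ 434.6 -163.7] [ 57.5 243.4] 23.0
top blue [380. 177.] 74 zt 0.038 topmean [ 0.6615 -0.1755  0.0355] rect [ 662.3 -174.5] [17.3 20.2] 86.8
top blue [394. 178.] 239 zt 0.028 topmean [ 0.6642 -0.1978  0.0248] rect [ 662.7 -197.9] [15.  33.9] 70.9
top blue [302. 228.] 1980 zt 0.035 topmean [ 0.5569 -0.002   0.0359] rect [515.2 -12.4] [210.8 119.6] 13.4
top blue [ 20. 203.] 96 zt 0.212 topmean [0.5896 0.5042 0.2089] rect [591.5 505.5] [21.7 11.1] 30.9
```

View pics/crop1.png

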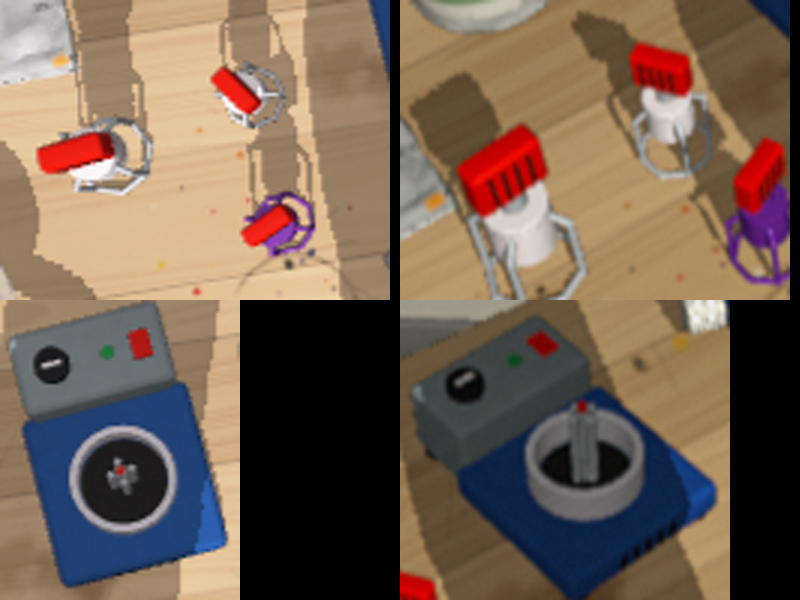

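Crop confirms: the white beater at scene (237,288) is the smaller (grip 34×14, top 95 mm; the other is 42×20, top 122 mm), and the third is purple. Next I locate the cup, well and shaft.

```bash
cat >> h.py <<'E'
from scipy.optimize import least_squares
def circ(q):
    return least_squares(lambda p:np.hypot(q[:,0]-p[0],q[:,1]-p[1])-p[2],[*q.mean(0)[:2],.03],loss='soft_l1',f_scale=.001).x
E
python3 - <<'E'
from h import *
for n in('scene','top'):
    c=cam(n);P=cloud(c);u,v=proj(c,[.556,.002,.055]); print(n,u,v)
    r=np.hypot(P[...,0]-.556,P[...,1]-.002)
    m=(r<.05)&(P[...,2]>.051)&(P[...,2]<.062)&(r>.02); print(' ring',circ(P[m]).round(4),m.sum(), np.median(P[m][:,2]))
    m=(r<.022)&(P[...,2]>.085); q=P[m]; print(' shaft',q.mean(0).round(4),m.sum(),q[:,2].max().round(4), np.ptp(q,axis=0).round(4))
    rgb=c['pixels'].astype(int); red=(rgb[...,0]>1.8*rgb[...,1])&(r<.03)&(rgb[...,0]>70); w=np.argwhere(red)
    if len(w): p=w.mean(0)[::-1]; print(' red',p,len(w),ray(c,*p,.097).round(4))
    if n=='top':
        hsv=cv2.cvtColor(c['pixels'],cv2.COLOR_RGB2HSV); hsv=hsv.astype(int)
        m=(hsv[...,0]>20)&(hsv[...,0]<35)&(hsv[...,1]>120); m[:240]=0;m[290:]=0;m[:,:395]=0;m[:,445:]=0
        q=P[m]; rim=q[(q[:,2]>.055)&(q[:,2]<.068)]; print(' cup',circ(rim).round(4),len(rim),np.median(rim[:,2]))
        k,_=cv2.findContours(m.astype(np.uint8),0,1); k=max(k,key=len); print(' cont',cv2.fitEllipse(k))
        t=q[(q[:,2]>.025)&(q[:,2]<.036)]; print(' tube',t.mean(0),len(t))
        # rib angle: rectify shaft top plane z=.09
        print(ray(c,300.,225.,.092))
        ring=[]
        for a in range(0,360,3):
            X=.5557
        g=cv2.cvtColor(c['pixels'],cv2.COLOR_RGB2GRAY)
        s=cv2.resize(c['pixels'][205:245,280:320],None,fx=14,fy=14,interpolation=cv2.INTER_CUBIC); cv2.imwrite('pics/shaft.png',s[...,::-1])
E
```

```text
scene 296.16755279064614 240.83810371017918
 ring [0.5576 0.0017 0.0348] 284 0.05378026284935862
 shaft [0.5564 0.0023 0.0906] 58 0.099 [0.019  0.0192 0.0139]
 red [295.2 225.5] 10 [0.5567 0.0019 0.097 ]
top 299.2113697186618 226.22946306463126
 ring [ 0.5605 -0.0007  0.0348] 294 0.05544283163250556
 shaft [ 0.5599 -0.0007  0.0929] 45 0.1022 [0.0187 0.0185 0.0152]
 red [299.83333333 221.16666667] 6 [ 0.561  -0.0011  0.097 ]
 cup [ 0.471  -0.2491  0.0285] 118 0.060551472859462635
 cont ((419.2431945800781, 263.6176452636719), (28.411296844482422, 32.038291931152344), 71.52104949951172)
 tube [ 0.4716334  -0.25074601  0.03029065] 110
[ 0.55378686 -0.0010632   0.092     ]
```

View pics/shaft.png

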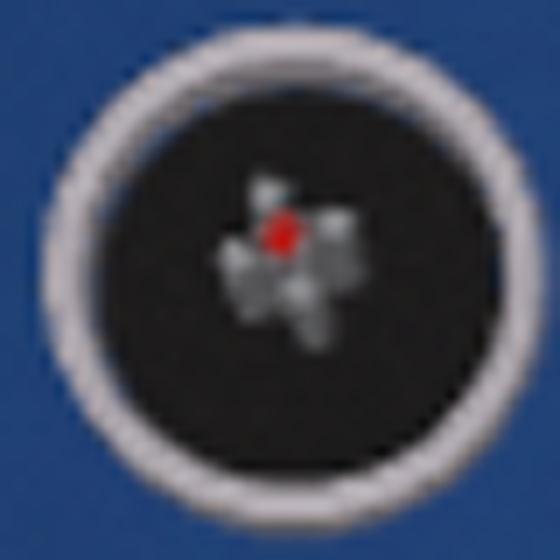

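The top view shows a plus-shaped shaft: rib tips at crop (267,190), (337,220), (298,288), (237,252), so clear of ambiguity. Top and scene disagree by about (4,−3) mm, so I use the mean. Moving above the cup; the jaws are already along the mixer's y.

jog_arm:
  rows:
    - [[-24, -44, 6, 0], [-48, -87, 12, 0], [-72, -131, 20, 0], [-97, -174, 30, 0], [-121, -218, 40, 0], [-145, -262, 50, 0], [-169, -305, 60, 0], [-193, -349, 70, 0], [-217, -392, 80, 0], [-217, -392, 80, 0], [-217, -392, 80, 0]]
  claw: 85
  squeeze: 30

```text
time_s: 1.68
position: [0.4689, -0.2486, 0.1513]
ee_rot: [[0.251, -0.968, -0.001], [-0.968, -0.251, -0.0], [0.0, 0.001, -1.0]]
wrist_force: [-0.4, -0.3, 0.4]
gripper_width: 0.992
```

```bash
cat >> h.py <<'E'
def tool(target,yaw=None):
    s=observe(); R=np.array(s['ee_rot']); d=np.array(target)-s['position']
    print('pos',np.round(s['position'],4),'yaw',np.degrees(np.arctan2(R[1,0],R[0,0])).round(2),'F',np.round(s['wrist_force'],1),'T',np.round(s['torque'],2),'w',s['gripper_width'],'t',s['time_s'])
    print('delta tool mm',(R.T@d*1000).round(1))
E
python3 - <<'E'
from h import *
tool([.4692,-.248,.028])
c=cam('top'); a=[ray(c,280+x/14,205+y/14,.09)[:2] for x,y in((267,190),(298,288),(337,220),(237,252))]
for i in(0,2): d=a[i]-a[i+1]; print('rib',np.degrees(np.arctan2(d[1],d[0])),np.linalg.norm(d))
ims=[]
for n in('scene','top'):
    c=cam(n); P=cloud(c); u,v=map(int,proj(c,[.469,-.248,.06])); print(n,u,v)
    hsv=cv2.cvtColor(c['pixels'],cv2.COLOR_RGB2HSV).astype(int); m=(hsv[...,0]>20)&(hsv[...,0]<35)&(hsv[...,1]>120)&(np.hypot(P[...,0]-.469,P[...,1]+.248)<.06)
    q=P[m&(P[...,2]>.055)&(P[...,2]<.066)]; print(n,len(q), circ(q).round(4) if len(q)>10 else '')
    k=c['pixels'][max(v-75,0):v+75,max(u-100,0):u+100]; ims.append(cv2.resize(k,(800,600))[:, :][::2,::2])
cv2.imwrite('pics/cup.png',np.hstack(ims)[...,::-1])
E
```

```text
pos [ 0.4689 -0.2486  0.1513] yaw -75.48 F [-0.4 -0.3  0.4] T [ 0.03  0.04 -0.03] w 0.9923385915795645 t 1.675
delta tool mm [ -0.5  -0.6 123.3]
rib 15.985686837937054 0.01509750902835219
rib -73.70997575652343 0.01529262728799537
scene 430 223
scene 129 [ 0.4684 -0.2471  0.0284]
top 420 264
top 58 [ 0.4708 -0.2488  0.0284]
```

View pics/cup.png

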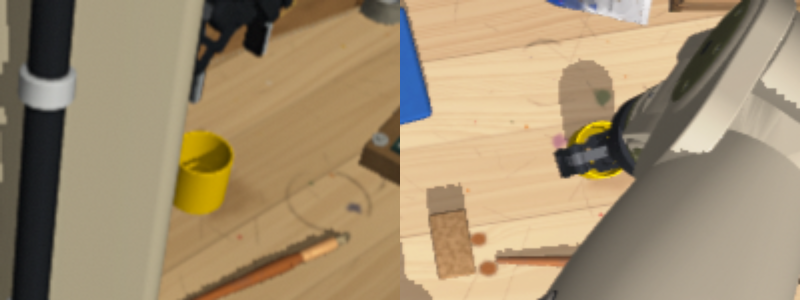

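The view shows the open jaws centred above the cup (cup at crop (205,172) and (600,150)). Descending and gripping.

jog_arm:
  rows:
    - [[-0.5, -1, 30, 0], [-0.5, -1, 60, 0], [-0.5, -1, 90, 0], [-0.5, -1, 110, 0], [-0.5, -1, 123, 0], [-0.5, -1, 123, 0]]

```text
time_s: 2.58
position: [0.4691, -0.2482, 0.0278]
ee_rot: [[0.249, -0.969, -0.001], [-0.969, -0.249, 0.001], [-0.001, 0.001, -1.0]]
wrist_force: [-0.4, 0.1, 0.2]
gripper_width: 0.999
```

jog_arm:
  rows:
    - [[0, 0, 0, 0], [0, 0, 0, 0], [0, 0, 0, 0], [0, 0, 0, 0], [0, 0, 0, 0], [0, 0, 0, 0], [0, 0, 0, 0], [0, 0, 0, 0]]
  claw: 50
  squeeze: 35

```text
time_s: 3.58
position: [0.4707, -0.2486, 0.0297]
ee_rot: [[0.25, -0.968, 0.002], [-0.968, -0.25, -0.002], [0.002, -0.001, -1.0]]
wrist_force: [-1.3, -0.2, 6.5]
gripper_width: 0.683
```

```bash
python3 -c "
from h import *
tool([.558,.001,.2])"
```

```text
pos [ 0.4707 -0.2486  0.0297] yaw -75.51 F [-1.3 -0.2  6.5] T [0.08 0.27 0.04] w 0.6831906395915126 t 3.575
delta tool mm [-219.4 -147.2 -170.6]
```

jog_arm:
  rows:
    - [[0, 0, -40, 0], [0, 0, -90, 0], [0, 0, -140, 0], [-30, -20, -145, 0], [-75, -50, -145, 0], [-120, -80, -145, 0], [-165, -110, -145, 0], [-200, -135, -145, 0], [-219, -148, -145, 0], [-219, -148, -145, 0], [-219, -148, -145, 0]]

```text
time_s: 4.95
position: [0.5582, 0.0009, 0.1733]
ee_rot: [[0.25, -0.968, -0.0], [-0.968, -0.25, -0.0], [0.0, 0.0, -1.0]]
wrist_force: [-0.1, -0.0, -0.8]
gripper_width: 0.686
```

Run:
```python
from h import *
tool([.558,.001,.15]); ims=[]
for n in('scene','top'):
    c=cam(n); P=cloud(c); p=np.array(observe()['position'])
    hsv=cv2.cvtColor(c['pixels'],cv2.COLOR_RGB2HSV).astype(int); m=(hsv[...,0]>20)&(hsv[...,0]<35)&(hsv[...,1]>120)&(np.linalg.norm(P-p,axis=-1)<.08)
    q=P[m]; zt=np.percentile(q[:,2],97); q=q[q[:,2]>zt-.008]; print(n,len(q),zt,np.median(q[:,2]),circ(q).round(4))
    u,v=map(int,proj(c,p)); k=c['pixels'][v-75:v+75,u-50:u+50]; ims.append(cv2.resize(k,(400,600)))
cv2.imwrite('pics/lift.png',np.hstack(ims)[...,::-1])
```

```text
pos [0.5582 0.0009 0.1733] yaw -75.51 F [-0.1 -0.  -0.8] T [-0.03 -0.03 -0.03] w 0.6858393773653603 t 4.95
delta tool mm [-0.2  0.2 23.3]Traceback (most recent call last):
  File "<stdin>", line 6, in <module>
    return _quantile_unchecked(
        a, q, axis, out, overwrite_input, method, keepdims, weights)
    return _ureduce(a,
                    func=_quantile_ureduce_func,
    ...<5 lines>...
                    overwrite_input=overwrite_input,
                    method=method)
    r = func(a, **kwargs)
    result = _quantile(arr,
                       quantiles=q,
    ...<2 lines>...
                       out=out,
                       weights=wgt)
    slices_having_nans = np.isnan(arr[-1, ...])
                                  ~~~^^^^^^^^^
IndexError: index -1 is out of bounds for axis 0 with size 0
```

Run:
```python
from h import *
p=np.array(observe()['position']); ims=[]
for n in('scene','top'):
    c=cam(n); P=cloud(c)
    hsv=cv2.cvtColor(c['pixels'],cv2.COLOR_RGB2HSV).astype(int); m=(hsv[...,0]>20)&(hsv[...,0]<35)&(hsv[...,1]>120)&(np.linalg.norm(P-p,axis=-1)<.08)
    q=P[m]; print(n,len(q))
    if len(q)>20: zt=np.percentile(q[:,2],97); q=q[q[:,2]>zt-.008]; print(len(q),zt,circ(q).round(4))
    u,v=map(int,proj(c,p)); ims.append(cv2.resize(c['pixels'][v-75:v+75,u-50:u+50],(400,600)))
cv2.imwrite('pics/lift.png',np.hstack(ims)[...,::-1])
```

```text
scene 0
top 0
```

View pics/lift.png

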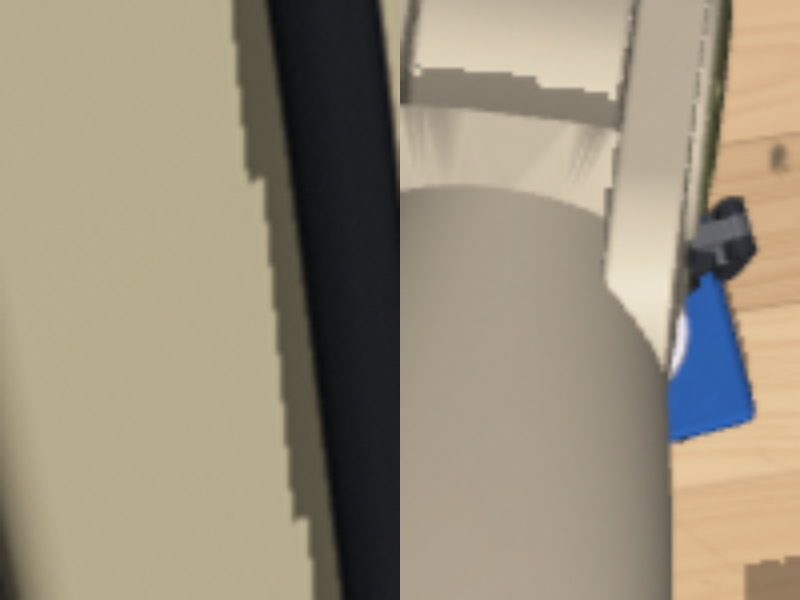

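Both views are blocked by the arm (only the mixer's corner and the rim's edge show), so I lower by feel.

jog_arm:
  rows:
    - [[0, 0, 20, 0], [0, 0, 35, 0], [0, 0, 45, 0], [0, 0, 50, 0], [0, 0, 55, 0], [0, 0, 60, 0], [0, 0, 65, 0], [0, 0, 70, 0], [0, 0, 75, 0], [0, 0, 80, 0], [0, 0, 80, 0]]

```text
time_s: 6.48
position: [0.5581, 0.0012, 0.0927]
ee_rot: [[0.25, -0.968, -0.001], [-0.968, -0.25, 0.0], [-0.0, 0.001, -1.0]]
wrist_force: [-0.3, -1.3, -1.2]
gripper_width: 0.682
```

jog_arm:
  rows:
    - [[0, 0, 4, 0], [0, 0, 8, 0], [0, 0, 11, 0], [0, 0, 14, 0], [0, 0, 17, 0], [0, 0, 17, 0]]

```text
time_s: 7.22
position: [0.5586, 0.0011, 0.0761]
ee_rot: [[0.25, -0.968, 0.0], [-0.968, -0.25, -0.0], [0.0, -0.0, -1.0]]
wrist_force: [1.7, -0.6, -2.0]
gripper_width: 0.682
```

jog_arm:
  rows:
    - [[0, 0, 4, 0], [0, 0, 8, 0], [0, 0, 12, 0], [0, 0, 15, 0], [0, 0, 17, 0], [0, 0, 17, 0]]

```text
time_s: 7.98
position: [0.5588, 0.0011, 0.0597]
ee_rot: [[0.25, -0.968, 0.001], [-0.968, -0.25, -0.0], [0.0, -0.001, -1.0]]
wrist_force: [0.1, -0.1, 2.5]
gripper_width: 0.682
```

jog_arm:
  rows:
    - [[0, 0, 0, 0], [0, 0, 0, 0], [0, 0, 0, 0], [0, 0, 0, 0], [0, 0, 0, 0], [0, 0, 0, 0]]
  claw: 85

```text
time_s: 8.72
position: [0.5584, 0.0012, 0.0593]
ee_rot: [[0.25, -0.968, -0.0], [-0.968, -0.25, -0.0], [0.0, 0.0, -1.0]]
wrist_force: [0.1, 0.5, 0.7]
gripper_width: 0.995
```

```bash
python3 -c "
from h import *
tool([.4858,.148,.2])"
```

```text
pos [0.5584 0.0012 0.0593] yaw -75.52 F [0.1 0.5 0.7] T [-0.03 -0.02  0.02] w 0.994971369208758 t 8.725
delta tool mm [-160.3   33.6 -140.7]
```

jog_arm:
  rows:
    - [[0, 0, -20, 0], [0, 0, -60, 0], [0, 0, -110, 0], [0, 0, -140, 0], [-30, 6, -140, -6], [-70, 15, -140, -12], [-110, 23, -140, -18], [-140, 30, -140, -24], [-160, 34, -140, -29], [-160, 34, -140, -29], [-160, 34, -140, -29]]
  claw: 60

```text
time_s: 10.1
position: [0.4858, 0.1473, 0.1993]
ee_rot: [[0.687, -0.726, 0.0], [-0.726, -0.687, -0.0], [0.001, -0.0, -1.0]]
wrist_force: [0.2, 0.0, -0.1]
gripper_width: 0.701
```

Run:
```python
from h import *
tool([.4858,.148,.0623])
for n in('scene','top'):
    c=cam(n); P=cloud(c)
    hsv=cv2.cvtColor(c['pixels'],cv2.COLOR_RGB2HSV).astype(int); m=(hsv[...,0]>20)&(hsv[...,0]<35)&(hsv[...,1]>120)&(np.hypot(P[...,0]-.558,P[...,1]-.001)<.05)
    q=P[m&(P[...,2]>.08)]; print(n,'cup',len(q))
    if len(q)>20: print(np.percentile(q[:,2],[50,97]),circ(q[q[:,2]>.085]).round(4))
    m=((hsv[...,0]<6)|(hsv[...,0]>174))&(hsv[...,1]>180)&(hsv[...,2]>90)&(np.hypot(P[...,0]-.486,P[...,1]-.148)<.03)&(P[...,2]>.088)
    print(' grip',m.sum(),P[m].mean(0) if m.any() else '')
    save(c,n+'2.png')
a=cv2.imread('pics/scene2.png');b=cv2.imread('pics/top2.png')
cv2.imwrite('pics/both2.png',np.hstack([cv2.resize(a[150:390,150:390],(400,400)),cv2.resize(b[150:390,150:390],(400,400))]))
```

```text
pos [0.4858 0.1473 0.1993] yaw -46.58 F [ 0.2  0.  -0.1] T [0.03 0.02 0.01] w 0.7010445162864266 t 10.1
delta tool mm [ -0.6  -0.5 137. ]
scene cup 0
 grip 0 
top cup 128
[0.08965639 0.09339521] [0.5593 0.     0.0283]
 grip 77 [0.48478423 0.14333036 0.09498293]
```

View pics/both2.png

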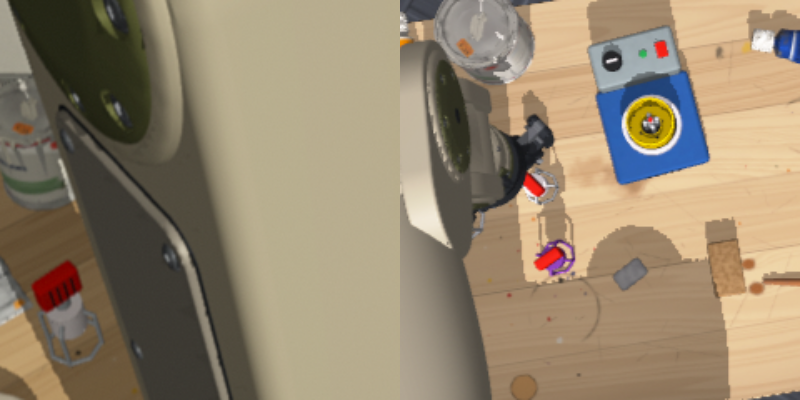

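The top crop shows the cup seated in the well (crop (652,125), rim at 90 mm as it must be), and the beater untouched under the jaws (crop (535,185)). Descending on the beater.

jog_arm:
  rows:
    - [[-0.5, -0.5, 30, 0], [-0.5, -0.5, 65, 0], [-0.5, -0.5, 95, 0], [-0.5, -0.5, 120, 0], [-0.5, -0.5, 137, 0], [-0.5, -0.5, 137, 0]]

```text
time_s: 10.95
position: [0.4846, 0.1474, 0.0609]
ee_rot: [[0.687, -0.727, -0.003], [-0.727, -0.687, -0.001], [-0.002, 0.003, -1.0]]
wrist_force: [0.4, -0.8, 0.3]
gripper_width: 0.706
```

jog_arm:
  rows:
    - [[0, 0, 0, 0], [0, 0, 0, 0], [0, 0, 0, 0], [0, 0, 0, 0], [0, 0, 0, 0], [0, 0, 0, 0], [0, 0, 0, 0], [0, 0, 0, 0], [0, 0, 0, 0]]
  claw: 5
  squeeze: 70

```text
time_s: 12.08
position: [0.4863, 0.1484, 0.063]
ee_rot: [[0.688, -0.725, 0.002], [-0.725, -0.688, 0.0], [0.001, -0.001, -1.0]]
wrist_force: [-0.8, -0.4, 5.5]
gripper_width: 0.149
```

```bash
python3 -c "
from h import *
tool([.558,.001,.2])"
```

```text
pos [0.4863 0.1484 0.063 ] yaw -46.51 F [-0.8 -0.4  5.5] T [-0.    0.08 -0.05] w 0.1493599617989353 t 12.075
delta tool mm [ 156.5   49.2 -136.8]
```

jog_arm:
  rows:
    - [[0, 0, -30, 0], [0, 0, -75, 0], [0, 0, -120, 0], [0, 0, -140, 0], [20, 6, -140, 4], [55, 17, -140, 10], [90, 28, -140, 16], [125, 39, -140, 22], [150, 47, -140, 27.5], [156.5, 49, -140, 27.5], [156.5, 49, -140, 27.5], [156.5, 49, -140, 27.5]]

```text
time_s: 13.58
position: [0.5571, 0.0019, 0.2021]
ee_rot: [[0.277, -0.961, -0.001], [-0.961, -0.277, 0.0], [-0.001, 0.001, -1.0]]
wrist_force: [0.1, -0.1, -1.5]
gripper_width: 0.153
```

Run:
```python
from h import *
tool([.558,.001,.14])
for n in('scene','top'): save(cam(n),n+'3.png')
```

```text
pos [0.5571 0.0019 0.2021] yaw -73.92 F [ 0.1 -0.1 -1.5] T [-0.   -0.01 -0.  ] w 0.15256018899845894 t 13.575
delta tool mm [ 1.2 -0.7 62.1]
```

jog_arm:
  rows:
    - [[1, -0.7, 15, 0], [1, -0.7, 30, 0], [1, -0.7, 45, 0], [1, -0.7, 57, 0], [1, -0.7, 65, 0], [1, -0.7, 71, 0], [1, -0.7, 71, 0], [1, -0.7, 71, 0]]

```text
time_s: 14.68
position: [0.559, 0.0001, 0.1317]
ee_rot: [[0.275, -0.961, 0.001], [-0.961, -0.275, -0.0], [0.0, -0.001, -1.0]]
wrist_force: [-0.1, -0.3, -0.4]
gripper_width: 0.15
```

```bash
python3 -c "
from h import *
tool([.558,.001,.12])"
```

```text
pos [5.590e-01 1.000e-04 1.317e-01] yaw -74.02 F [-0.1 -0.3 -0.4] T [0.02 0.03 0.04] w 0.14986748519913862 t 14.675
delta tool mm [-1.1  0.7 11.7]
```

jog_arm:
  rows:
    - [[-0.5, 0.3, 2, 0], [-0.5, 0.3, 4, 0], [-0.5, 0.3, 6, 0], [-0.5, 0.3, 8, 0], [-0.5, 0.3, 10, 0], [-0.5, 0.3, 10, 0]]

```text
time_s: 15.42
position: [0.5582, 0.0007, 0.1211]
ee_rot: [[0.275, -0.961, -0.0], [-0.961, -0.275, 0.0], [-0.0, 0.0, -1.0]]
wrist_force: [0.9, 0.2, -0.8]
gripper_width: 0.153
```

jog_arm:
  rows:
    - [[0, 0, 2, 0], [0, 0, 4, 0], [0, 0, 6, 0], [0, 0, 8, 0], [0, 0, 10, 0], [0, 0, 10, 0]]

```text
time_s: 16.18
position: [0.5582, 0.0007, 0.1111]
ee_rot: [[0.275, -0.961, -0.0], [-0.961, -0.275, 0.0], [-0.0, -0.0, -1.0]]
wrist_force: [1.5, -0.6, -1.2]
gripper_width: 0.149
```

jog_arm:
  rows:
    - [[0, 0, 2, 0], [0, 0, 4, 0], [0, 0, 6, 0], [0, 0, 8, 0], [0, 0, 10, 0], [0, 0, 11, 0], [0, 0, 11, 0], [0, 0, 11, 0]]

```text
time_s: 17.18
position: [0.5586, 0.0006, 0.1033]
ee_rot: [[0.275, -0.961, 0.003], [-0.961, -0.275, -0.001], [0.001, -0.002, -1.0]]
wrist_force: [-4.9, 1.1, 18.0]
gripper_width: 0.152
```

```bash
python3 -c "
from h import *
tool([.558,.001,.1025])"
```

```text
pos [0.5586 0.0006 0.1033] yaw -74.01 F [-4.9  1.1 18. ] T [ 0.24  1.24 -0.02] w 0.15246233105412318 t 17.175
delta tool mm [-0.5  0.4  0.7]
```

jog_arm:
  rows:
    - [[0, 0, 0, 0], [0, 0, 1, 0], [0, 0, 2, 0], [0, 0, 3, 0], [0, 0, 3, 0], [0, 0, 3, 0]]
  squeeze: 100

```text
time_s: 17.92
position: [0.5588, 0.0006, 0.103]
ee_rot: [[0.276, -0.961, 0.005], [-0.961, -0.276, -0.001], [0.002, -0.004, -1.0]]
wrist_force: [-12.3, 1.1, 36.1]
gripper_width: 0.146
```

Run:
```python
from h import *
tool([.558,.001,.1025])
ims=[]
for n in('scene','top'):
    c=cam(n); save(c,n+'4.png'); P=cloud(c)
    u,v=map(int,proj(c,[.558,.001,.1])); ims.append(cv2.resize(c['pixels'][v-60:v+60,u-60:u+60],(400,400)))
cv2.imwrite('pics/end.png',np.hstack(ims)[...,::-1])
```

```text
pos [0.5588 0.0006 0.103 ] yaw -74.01 F [-12.3   1.1  36.1] T [ 0.28  2.55 -0.02] w 0.1460493549233551 t 17.925
delta tool mm [-0.6  0.6  0.5]
```

View pics/end.png

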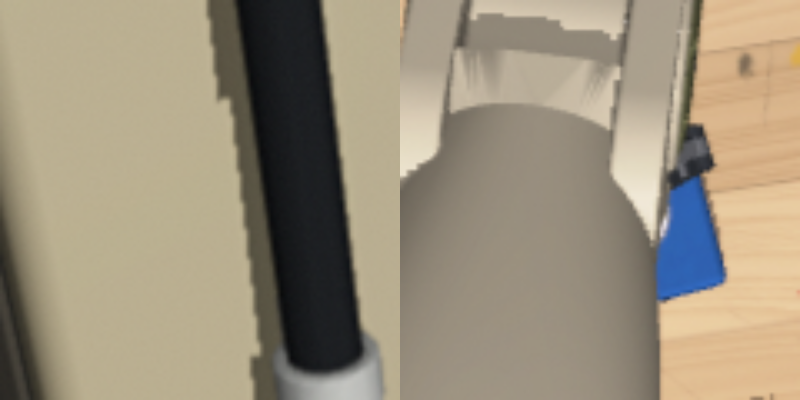

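The stop is hard: 3 mm more command moved the tool 0.3 mm and added 18 N. It is at z = 0.103, exactly the home height from the grasp (0.081 − 0.063 = 0.018; 0.121 − 0.018 = 0.103). The views are blocked by the arm. I ease off slightly to keep the push moderate.

jog_arm:
  rows:
    - [[0, 0, -1.5, 0], [0, 0, -1.5, 0], [0, 0, -1.5, 0], [0, 0, -1.5, 0], [0, 0, -1.5, 0], [0, 0, -1.5, 0]]

```text
time_s: 18.77
position: [0.5587, 0.0006, 0.1031]
ee_rot: [[0.276, -0.961, 0.004], [-0.961, -0.276, -0.001], [0.002, -0.003, -1.0]]
wrist_force: [-9.4, 0.9, 28.0]
gripper_width: 0.149
```

Run:
```python
from h import *
tool([.558,.001,.1025])
s=observe()
if s['wrist_force'][2]>18 and s['position'][2]<.104: close_job(); print('closed')
```

```text
pos [0.5587 0.0006 0.1031] yaw -74.0 F [-9.4  0.9 28. ] T [ 0.3   1.91 -0.01] w 0.14875017364482268 t 18.775
delta tool mm [-0.6  0.5  0.6]
the job is handed in; nothing more can be done
closed
```

The mixer is ready and the job is handed in at 18.8 s. The yellow cup stands in the well over the shaft, released. The smaller white beater is meshed on the shaft, and the gripper is still holding it and pressing it home.

- **Cup:** after release, the top camera showed its rim upright at 90 mm, which is the seated height.
- **Splines:** I measured the shaft's ribs at about 16° and turned the beater to match before lowering it. It slid on without resistance, so no searching turn was needed.
- **Fully home:** the tool stopped hard at z = 0.103 m, the home height expected from the grasp. Another 3 mm of commanded push moved it only 0.3 mm and raised the force from 18 N to 36 N. I then eased to about 28 N.

**Checks that failed or disagreed:**
- The arm hid the shaft from both cameras at the end, so "meshed and home" rests on height and force, not on sight.
- The two cameras disagreed by about 4 mm, so I used their mean.
- A sideways force of about 9 N remained at the end.
- I took no final picture of the bystander objects. None were touched as far as I know.

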